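# Line up a vent hinge under the pin press

## Task

Get this vent hinge ready for its pin. First slide the jamb block along the white board, without lifting it, until the hole of its hinge knuckles is right under the point of the brass pin in the press, and let go of it. Then pick up the green flap, bring its knuckle in between the jamb's two knuckles so that all three holes are in line under the pin, and finish still gripping the flap there, upright and clear of the board and not bearing down on the jamb, ready for pressing; leave the grease tin, the screw carton and the tray of pins alone.

Things in the scene. Friction and masses are not known exactly. Their poses are not given: they have to be found in the camera images.
- press: Blue arbor press fixed to the bench, and the white board round its bed (top 18 mm above the bench; x -230 to 150, y -230 to 200 mm). Origin on the pin's vertical axis, at bench level. Column 118 to 203 mm towards -y; throat open to +y. Head round the axis: 215 to 310 mm up, reaching 30 mm to -x and 32 mm to +y; hub and lever 80 mm to +x. Ram 30 mm square, down to 195 mm. Nothing on it moves.
- pin_tip (a point): Point of the bullet-nosed brass hinge pin (10 mm thick, nose 4 mm) that hangs from the press ram, point down, 136 mm above the bench. Axes as the press.
- jamb_centre (a point): Centre of the wood of the jamb block: pale timber, 140 (x) x 45 (y) x 110 (z) mm, 0.6 kg, loose, standing on the white board; this point is 55 mm above its underside, its top 128 mm above the bench. x runs along the block to the hinge end. A 4 mm steel leaf on the +y face covers x = 34 to 70 mm; grip the bare faces, 45 mm apart, across y at x = -70 to 20 mm.
- jamb_bore (a point): Centre of the jamb's hole line, mid-gap between its two knuckles: 84 mm along +x and 27.5 mm along +y from the block's centre, 69 mm above its underside. Knuckles: upright steel tubes 22 mm across, hole 14 mm, each 20 mm tall, one above and one below a 26 mm gap. Axes as the block.
- flap_centre (a point): Centre of the wood of the vent flap: green timber panel 35 (x) x 170 (y) x 74 (z) mm, 0.36 kg, loose, standing on its long edge on the bench; this point is 37 mm above its underside. The -y end carries the hinge; a 4 mm steel leaf on the -x face covers y = -85 to -49 mm. Grip the bare faces, 35 mm apart, across x at y = -35 to 75 mm.
- flap_bore (a point): Centre of the hole of the flap's one knuckle (upright tube 22 mm across, hole 14, 20 tall): 22.5 mm along -x and 99 mm along -y from the flap's centre, 37 mm above its underside. In line it is at jamb_bore (3 mm free above and below), flap underside 32 mm above the board. With flap axes parallel to the jamb's it slips in level, moving along -y from the jamb's +y side: hinge half open.
- jamb: The jamb block of jamb_centre; origin at the centre of the wood's underside, same axes.
- flap: The flap of flap_centre; origin at the centre of the wood's underside, same axes.
- grease_tin: Bystander: round red tin, 64 mm across, 45 mm tall, on the white board on the far (+x) side of the pin. Origin at the centre of its underside.
- pin_tray: Bystander: black open tray 90 x 130 x 30 mm with three spare brass pins, on the bench beyond the flap (+x). Origin at the centre of its underside.
- carton: Bystander: closed cardboard screw carton 60 x 45 x 38 mm, on the white board on the near (-x), column side of the pin. Origin at the centre of its underside.
Things that resemble listed ones, but are neither listed nor needed, are in the scene too. What is meant by the flap is not red, and is the smaller of those in its own colour.

How it is judged (in metres and radians):
On the way:
1. the jamb's knuckle hole is under the pin's point, within 4 mm, with the block standing on the board, let go and still (horizontal distance between jamb_bore and pin_tip below 0.004 m and angle between jamb's own z axis and vertical below 0.03 rad and contact force between the fingers and jamb below 0.1 N and linear speed of jamb below 0.01 m/s), for 0.3 s.
At the end, for the whole second after the job is handed in: Jamb on the board, untouched, its hole within 4 mm of the pin's point; flap gripped (over 4 N), clear of board and press, still, its knuckle between the jamb's (4.5 mm of mid-gap), hole within 4 mm and axis within 0.07 rad of the jamb's, pressing on the jamb under 8 N (horizontal distance between jamb_bore and pin_tip below 0.004 m and angle between jamb's own z axis and vertical below 0.03 rad and z of jamb in the frame of press below 0.022 m and contact force between each of the arm, the fingers and jamb below 0.1 N and horizontal distance between flap_bore and jamb_bore below 0.004 m and z of flap_bore in the frame of jamb_bore between -0.0045 and 0.0045 m and angle between the z axis of flap_bore and the z axis of jamb_bore, either way round below 0.07 rad and contact force between the fingers and flap above 4 N and contact force between flap and press below 0.2 N and contact force between flap and jamb below 8 N and linear speed of each of flap, jamb below 0.02 m/s); the arm keeps its last pose, push and grip.
It fails at once if the jamb block is lifted off the board (more than 10 mm) (z of jamb in the frame of press above 0.028 m).
It fails at once if the jamb block is tipped over (angle between jamb's own z axis and vertical above 0.35 rad).
It fails at once if the grease tin is moved more than 20 mm (distance of grease_tin from where it was at the start of the episode above 0.02 m).
It fails at once if the screw carton is moved more than 20 mm (distance of carton from where it was at the start of the episode above 0.02 m).
It fails at once if the tray of pins is moved more than 20 mm (distance of pin_tray from where it was at the start of the episode above 0.02 m).
It also fails if it takes over 64 s, if anything falls off the work surface, if the arm or the gripper's body presses on something with over 40 N, if the wrist force passes 120 N, or if a joint passes its speed limit or range.

## Robot

A 6-joint arm with a two-finger parallel gripper is mounted at the origin on the work surface. World frame = base frame: x ahead of the robot, y to its left, z up, the work surface at z = 0. Lengths are in mm, angles in rad, forces in N, time in s.
With the tool pointing down it reaches from about 350 to 950 mm from the base axis. Payload 17.4 kg.
Tool frame: the origin (TCP) lies midway between the tips of the shut fingers; the grasp point (between the pads) lies 19 mm behind it; z points along the fingers, y is the line along which they close (so a half turn about z gives the same grasp; the last joint's range is limited). The gripper opens to 93 mm and grips with 3 to 60 N. Pads are 15 mm wide; open, the fingers measure 128 mm over their backs; the gripper's body (75 mm by 188 mm) begins 65 mm behind the grasp point.
Start: joints at [-1.25, 0.116, 1.442, -0, 1.584, -0.038], TCP at [237.018, -632.024, 218.646] pointing down, gripper open.
Joint ranges: [-2.83, 2.83], [-0.83, 2.19], [0.07, 2.5], [-1.14, 4.28], [0.01, 3], [-2.97, 2.97]. Speed limits (rad/s): [1.89, 1.89, 2.22, 3.14, 3.14, 3.14].

## Interface

Orientations are given as a unit quaternion [w, x, y, z].
In Python, from rig import manip, eyes gives the robot as it stands. The module is installed in compiled form; this text tells all that it offers. Calls block until the motion is done:
- manip.move_pose(position, orientation): joint-space move of the TCP to a pose.
- manip.movel(position, vel=150, attitude=None): straight line of the TCP; attitude=None keeps the orientation; vel is the mean speed in mm/s.
- manip.goto_joints(angles): joint-space move.
- manip.command_gripper(opening, force=None): finger opening in mm; force is the grip in N (None keeps the last); returns when the fingers have stopped.
- manip.pause(seconds).
- manip.solve_ik(position, orientation): joint angles nearest the present ones, or None.
- manip.get_obs(): the state.
- eyes.grab_frame(name): name is "scene" or "top"; returns a dict with "color" (400x640x3 uint8, red, green, blue), "fx", "fy", "cx", "cy" (pixels), "cam_to_world" (4x4, takes a point from camera to world coordinates). Camera axes: x right, y up, looking along -z (the intrinsics and any distortion apply to the point x, -y, -z); pixel columns grow to the right and rows downward; lengths in mm; the calibration is good to about 2 mm. A picture is of the moment at which its call begins. There is no depth.
A pose or a line that the arm cannot do raises manip.PlanningError and nothing moves.
- manip.hand_in(): hands the job in; it is judged then, once.
The state is a dict: "time": time; "joint_positions": joint angles; "dq": joint speeds; "joint_efforts": joint torques, N m; "tool_pos": TCP position; "eef_rot": TCP orientation; "force": force on the tool from outside, world axes, zero at the start; "wrist_torque": the same for the moment, N m; "gripper_width": finger opening in mm; "gripper_force": force on a finger pad.
Only numpy, scipy, OpenCV 4.12 (cv2) and the standard library are available. Lean on these libraries where they do the work, as an engineer would, in place of code of your own. Each camera call takes 0.05 s, during which the arm holds its last target. There are 200 camera calls.

## Working session

There is one attempt and no reset: what is moved stays moved. The work goes in short steps, each a Python script; the robot and the scene stay as the last script left them, time stands still between calls to the robot, and variables do not carry over. Pictures are saved under pics/ and viewed, at most 10 in all, crops included, and the job is handed in when it is done.

```bash
mkdir -p pics
python3 - <<'E'
from rig import manip, eyes
import cv2
for n in("scene","top"):
    f=eyes.grab_frame(n); cv2.imwrite(f"pics/{n}0.png",f["color"][:,:,::-1])
    print(n,{k:(v if k!="color" else v.shape) for k,v in f.items()})
print(manip.get_obs())
E
```

```text
scene {'color': (400, 640, 3), 'fx': 406.5146733825539, 'fy': 406.5146733825539, 'cx': 318.6630623053802, 'cy': 202.9997917747244, 'cam_to_world': array([[ 3.39718014e-01, -5.84212058e-01,  7.37080689e-01,
         1.41562351e+03],
       [ 9.40473590e-01,  2.02627003e-01, -2.72858432e-01,
        -1.25683162e+02],
       [ 1.00547350e-02,  7.85899847e-01,  6.18272054e-01,
         8.86316795e+02],
       [ 0.00000000e+00,  0.00000000e+00,  0.00000000e+00,
         1.00000000e+00]])}
top {'color': (400, 640, 3), 'fx': 520.4243923087838, 'fy': 520.4243923087838, 'cx': 319.35651087460735, 'cy': 194.92176528586054, 'cam_to_world': array([[ 3.60349224e-02,  9.77617958e-01, -2.07279070e-01,
         1.40142380e+02],
       [-9.99329497e-01,  3.65962663e-02, -1.12695255e-03,
         2.22786353e+02],
       [ 6.48391102e-03,  2.07180699e-01,  9.78281205e-01,
         1.80593256e+03],
       [ 0.00000000e+00,  0.00000000e+00,  0.00000000e+00,
         1.00000000e+00]])}
{'time': 0.1, 'joint_positions': array([-1.24977543e+00,  1.16467680e-01,  1.44217557e+00, -2.32545206e-05,
        1.58398653e+00, -3.77983382e-02]), 'dq': array([-0.00011133, -0.00243615, -0.00218998,  0.00240707, -0.00033847,
       -0.00174123]), 'joint_efforts': array([ 1.73799461e-03, -7.22895741e+01, -6.23866367e+01,  7.80965737e-02,
        2.27012951e-02, -8.29902956e-05]), 'tool_pos': array([ 236.97168347, -631.8551991 ,  217.97321325]), 'eef_rot': array([-5.11729570e-04,  9.83949111e-01,  1.78448530e-01, -8.46988914e-05]), 'force': array([ 1.08593586, -0.40314867,  0.33988028]), 'wrist_torque': array([ 0.02047662, -0.01706136, -0.03541871]), 'gripper_force': 0.0, 'gripper_width': 92.90251035664245}
```

View pics/scene0.png

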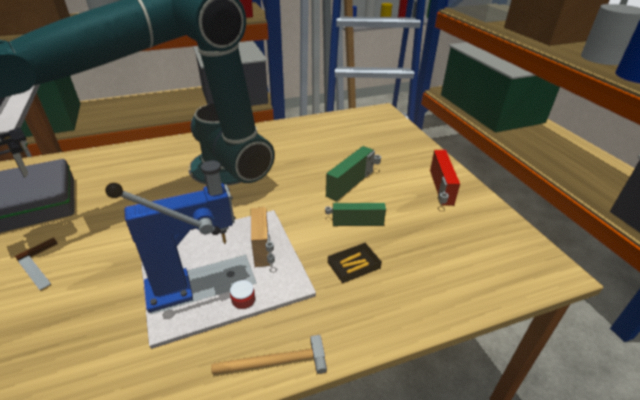

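View pics/top0.png

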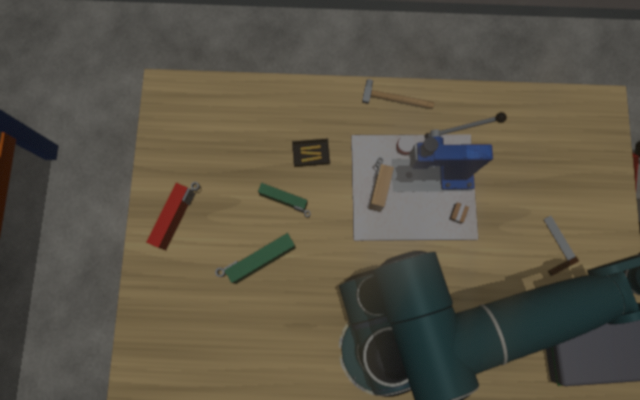

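Top view: board with its corners near (352,135), (472,135), (478,240), (354,240); the press is at right, the jamb at (381,187) with its knuckle at (378,163), the carton at (459,212) and the tin at (405,145).
There are three flap candidates:
- Red, (170,215): ruled out because it is red.
- Large green, (260,258): about 70 px, or 240 mm.
- Small green, (283,197), knuckle at (307,213): about 50 px, or 170 mm. This one fits, being not red and the smaller of the two greens.

I'll confirm it in an enlarged crop.

```bash
cat > h.py <<'E'
import numpy as np, cv2
from rig import manip, eyes
def grab(n):
    f=eyes.grab_frame(n); f["hsv"]=cv2.cvtColor(f["color"],cv2.COLOR_RGB2HSV); return f
def ray(f,u,v):
    M=f["cam_to_world"]; d=np.array([(u-f["cx"])/f["fx"],-(v-f["cy"])/f["fy"],-1.])
    return M[:3,3],M[:3,:3]@d
def onz(f,u,v,z):
    o,d=ray(f,u,v); return o+d*(z-o[2])/d[2]
def proj(f,p):
    M=f["cam_to_world"]; c=M[:3,:3].T@(np.asarray(p,float)-M[:3,3])
    return np.array([f["cx"]+f["fx"]*c[0]/-c[2], f["cy"]-f["fy"]*c[1]/-c[2]])
def tri(f1,p1,f2,p2):
    A=[];b=[]
    for f,p in((f1,p1),(f2,p2)):
        o,d=ray(f,*p); d=d/np.linalg.norm(d); P=np.eye(3)-np.outer(d,d); A.append(P);b.append(P@o)
    x=np.linalg.solve(sum(A),sum(b)); return x,[np.linalg.norm(a@x-c) for a,c in zip(A,b)]
def crop(f,x0,y0,x1,y1,s,name):
    cv2.imwrite("pics/"+name,cv2.resize(f["color"][y0:y1,x0:x1,::-1],None,fx=s,fy=s,interpolation=cv2.INTER_CUBIC))
def q_down(a):  # tool down, closing line (tool y) at world angle a
    from scipy.spatial.transform import Rotation as R
    y=np.array([np.cos(a),np.sin(a),0]); z=np.array([0,0,-1.]); x=np.cross(y,z)
    q=R.from_matrix(np.c_[x,y,z]).as_quat(); return [q[3],*q[:3]]
E
python3 - <<'E'
from h import *
t=grab("top"); s=grab("scene")
crop(t,210,120,490,290,2.8,"topc.png"); crop(s,120,120,400,320,2.8,"scenec.png")
H=t["hsv"]
def blobs(m,box):
    x0,y0,x1,y1=box; k=np.zeros_like(m); k[y0:y1,x0:x1]=m[y0:y1,x0:x1]
    c,_=cv2.findContours(k,cv2.RETR_EXTERNAL,cv2.CHAIN_APPROX_NONE)
    return [x for x in c if cv2.contourArea(x)>60]
for f,boxes in((t,[(210,170,330,290)]),(s,[(320,130,400,230)])):
    for c in blobs(cv2.inRange(f["hsv"],(45,80,25),(95,255,255)),boxes[0]): print("green",cv2.minAreaRect(c))
w=cv2.inRange(H,(0,0,110),(180,45,255))
for c in blobs(w,(340,120,490,250)):
    print("white",cv2.minAreaRect(c), cv2.approxPolyDP(cv2.convexHull(c),4,True).ravel())
for u,v in [(352,135),(473,135),(478,240),(354,240)]: print(onz(t,u,v,18))
E
```

```text
green ((259.40155029296875, 258.47406005859375), (14.324328422546387, 71.33373260498047), 59.74356460571289)
green ((282.29559326171875, 196.56204223632812), (47.245975494384766, 9.227062225341797), 19.98310661315918)
green ((359.0, 213.5), (21.0, 52.0), 90.0)
green ((348.8360290527344, 171.30328369140625), (25.863452911376953, 62.61003875732422), 50.194427490234375)
white ((413.9952392578125, 187.00006103515625), (105.18743133544922, 125.17689514160156), 89.44908905029297) [474 190 476 239 355 240 351 137 423 135]
white ((456.5, 138.5), (9.0, 27.0), 90.0) [443 135 470 135 470 142 445 143]
[743.79606816 115.32138285  18.        ]
[ 760.47795566 -320.97978358   18.        ]
[ 380.36319225 -328.69586284   18.        ]
[364.57461287  99.67717243  18.        ]
```

View pics/topc.png

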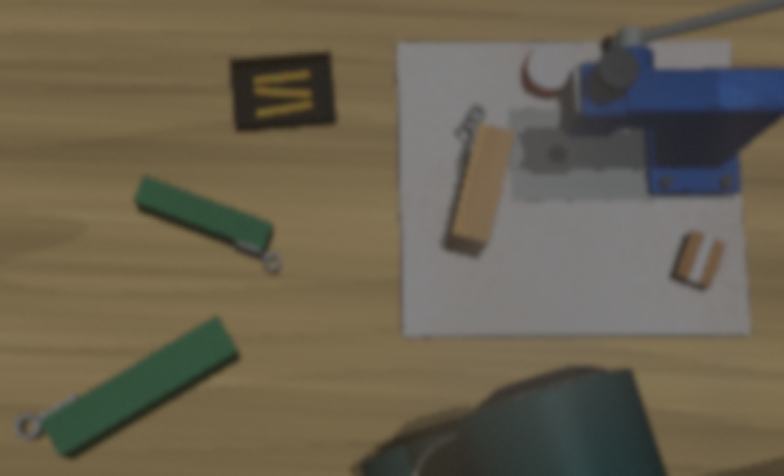

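View pics/scenec.png

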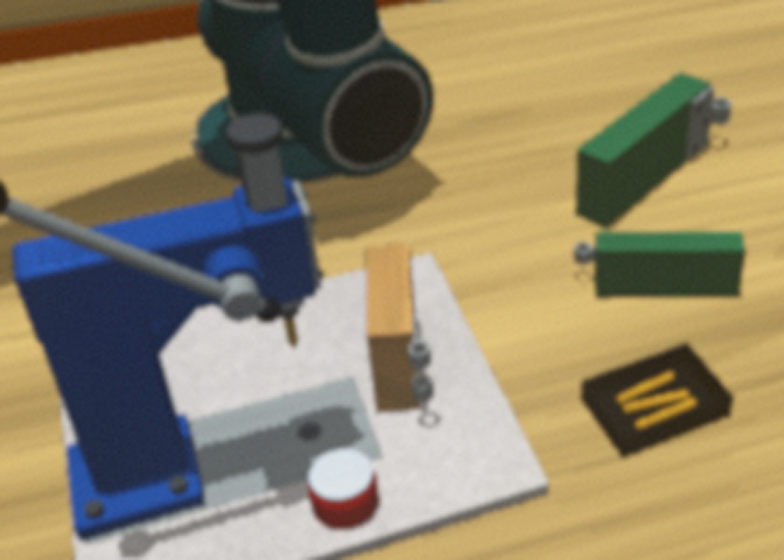

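The crop confirms the small green flap: wood centre at top (282,197), knuckle at (307,213), about 170 mm long. In the scene view the pin point is at about (225,243), the upper jamb knuckle at (270,244) and the tin at (242,294).

```bash
cat > meas.py <<'E'
from h import *
def blob(m,box):
    x0,y0,x1,y1=box; k=np.zeros_like(m); k[y0:y1,x0:x1]=m[y0:y1,x0:x1]
    c,_=cv2.findContours(k,cv2.RETR_EXTERNAL,cv2.CHAIN_APPROX_NONE)
    return max(c,key=cv2.contourArea)
def rectworld(f,m,box,z):
    c=blob(m,box).reshape(-1,2)
    P=np.array([onz(f,u,v,z)[:2] for u,v in c],np.float32)
    r=cv2.minAreaRect(P); return r
E
python3 - <<'E'
from meas import *
t=grab("top"); s=grab("scene")
H=t["hsv"]
for u,v in [(282,192),(283,201),(381,190),(372,206),(375,180),(459,212),(300,160)]: print("top",(u,v),H[v,u])
S=s["hsv"]
for u,v in [(258,222),(260,250),(358,206),(358,218),(225,240),(225,236),(270,245)]: print("scn",(u,v),S[v,u])
# board from its clean edges
w=cv2.inRange(H,(0,0,105),(180,45,255)); c=blob(w,(340,120,490,250)).reshape(-1,2)
def line(sel):
    vx,vy,x,y=cv2.fitLine(np.array([onz(t,u,v,18)[:2] for u,v in c[sel]],np.float32),cv2.DIST_HUBER,0,.01,.01).ravel(); return np.array([x,y]),np.degrees(np.arctan2(vy,vx))%180
u,v=c.T
for n,sel in(("left+y",(u<358)&(v>142)&(v<234)),("bot-x",(v>236)&(u>360)&(u<470)),("right-y",(u>470)&(v>198)&(v<234)),("top+x",(v<139)&(u>356)&(u<415))): print(n,sel.sum(),*line(sel))
print("pin z136",onz(s,225,243.2,136))
E
```

```text
top (282, 192) [67 84 79]
top (283, 201) [62 77 60]
top (381, 190) [ 16  95 121]
top (372, 206) [17 70 66]
top (375, 180) [15 45 79]
top (459, 212) [  5  12 123]
top (300, 160) [17 93 52]
scn (258, 222) [ 18 134 205]
scn (260, 250) [ 18 116 101]
scn (358, 206) [ 69 123 116]
scn (358, 218) [50 91 59]
scn (225, 240) [ 18  79 119]
scn (225, 236) [ 18  39 157]
scn (270, 245) [ 80   7 111]
left+y 91 [544.69904  108.747314] 2.24439
bot-x 109 [ 375.53888 -103.67429] 92.11152
right-y 35 [ 465.18668 -322.60175] 3.0096169
top+x 58 [748.07916     3.3006601] 92.18963
pin z136 [601.61743107 -86.86138119 136.        ]
```

Run:
```python
from meas import *
t=grab("top"); s=grab("scene")
for n,f,lo,hi,box,z in(("jamb",t,(5,70,95),(30,255,255),(362,155,400,215),128),("jamb",s,(5,60,160),(30,255,255),(240,200,275,245),128),
  ("flap",t,(45,60,70),(95,255,255),(250,175,315,215),74),("flap",s,(45,60,90),(95,255,255),(325,195,392,232),74)):
    m=cv2.inRange(f["hsv"],lo,hi); print(n,rectworld(f,m,box,z), cv2.boundingRect(blob(m,box)))
print("upper knuckle z120 scene",onz(s,270,243.5,120),"top",onz(t,380,162,120))
print("flap knuckle z47 scene",onz(s,327.5,209.5,47),"top",onz(t,307,213.5,47))
```

```text
jamb ((536.9479370117188, 19.298696517944336), (42.10009765625, 137.3778076171875), 77.28650665283203) (372, 165, 21, 42)
jamb ((520.2910766601562, 15.441497802734375), (101.1868896484375, 173.35299682617188), 75.0713882446289) (240, 200, 35, 40)
flap ((501.349365234375, 351.0975646972656), (166.2127685546875, 32.220001220703125), 72.4212417602539) (259, 184, 48, 24)
flap ((503.8115539550781, 348.91064453125), (166.22943115234375, 30.86220932006836), 70.87151336669922) (333, 203, 53, 7)
upper knuckle z120 scene [625.39757286  28.16693395 120.        ] top [617.94476237  25.23547271 120.        ]
flap knuckle z47 scene [456.87612128 260.37256459  47.        ] top [446.17814139 264.80055643  47.        ]
```

Jamb centre is (537,19), yaw -12.7°; the predicted bore (625,28) matches the seen knuckle (625,28). Flap centre is (502.5,350), yaw about -18°. Pin is at about (602.5,-87.5), press yaw 2.2°. Next I go to the jamb and grip it.

Run:
```python
from meas import *
t=grab("top");s=grab("scene")
print("knob",tri(t,(501,117),s,(114,190)))
ya=np.radians(-12.7); c=np.array([537,19.3]); g=c+np.array([np.cos(ya),np.sin(ya)])*-25
cur=manip.get_obs()["tool_pos"]
best=None
for k in(0,np.pi):
    q=q_down(ya+np.pi/2+k); j=manip.solve_ik([*g,300],q); print(k,j)
    if j is not None and(best is None or abs(j[5])<abs(best[1][5])): best=(q,j)
q=best[0]
manip.movel([cur[0],cur[1],450],vel=300)
manip.move_pose([*g,450],q)
manip.movel([*g,76],vel=200)
o=manip.get_obs();print(o["time"],o["tool_pos"],o["force"])
t=grab("top");s=grab("scene"); crop(s,190,120,420,300,3.3,"s2.png")
```

```text
knob (array([ 680.22286099, -280.77680673,  412.03396164]), [np.float64(1.1056135868539736), np.float64(1.1056135868539139)])
0 [-1.37310283e-03 -2.47795572e-01  1.65757877e+00 -4.44089210e-16
  1.73180946e+00 -1.35051261e+00]
3.141592653589793 [-1.37310283e-03 -2.47795572e-01  1.65757877e+00 -4.44089210e-16
  1.73180946e+00  1.79108004e+00]
5.9667 [513.00856265  24.80969311  76.82113284] [-0.05061107  0.55482252  0.41015804]
```

View pics/s2.png

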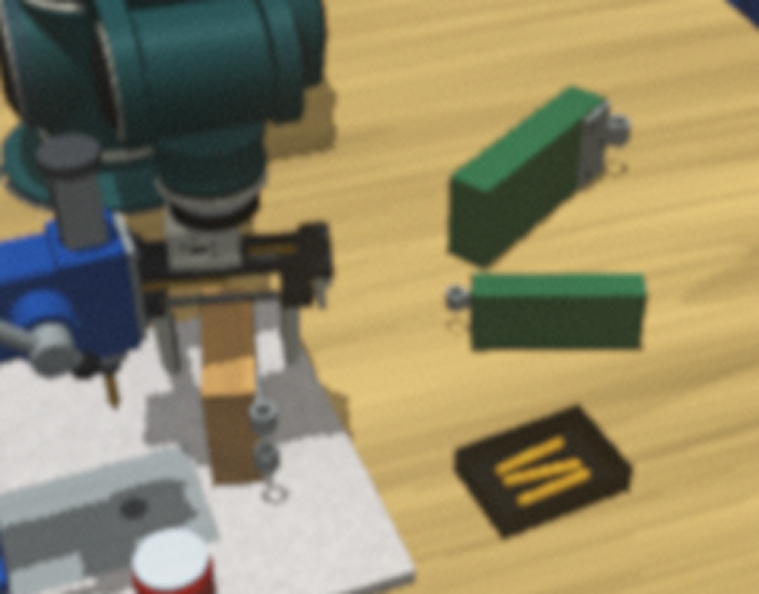

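Fingers straddle the bare faces of the jamb, with the knuckle top at scene (269,244) and the pin point at (225,243). Now grip and slide it.

Run:
```python
from meas import *
manip.command_gripper(40,force=20)
o=manip.get_obs();print(o["time"],o["tool_pos"],o["force"],o["gripper_width"],o["gripper_force"])
z=o["tool_pos"][2]
s=grab("scene"); print(onz(s,225,243,136))
pin=np.array([602.3,-87.5]); y=np.radians(2.2); R=np.array([[np.cos(y),-np.sin(y)],[np.sin(y),np.cos(y)]])
g=pin-R@[109,27.5]
manip.movel([*g,76],vel=60,attitude=q_down(y+np.pi/2))
o=manip.get_obs();print(o["time"],g,o["tool_pos"],o["force"],o["gripper_width"],o["gripper_force"])
s=grab("scene");t=grab("top"); crop(s,190,190,310,290,6,"s3.png"); crop(t,340,130,480,245,5,"t3.png")
```

```text
6.8833 [512.58162003  24.71254477  75.99861722] [-0.85242395 -0.47927182  0.5066483 ] 45.1026372640175 19.987903833389282
[600.8574621  -86.73269942 136.        ]
9.5 [ 494.43600686 -119.16400139] [ 494.41445461 -119.10703101   75.96228607] [1.13242543 3.49770478 0.10375848] 44.85300882713985 19.994560182094574
```

View pics/s3.png

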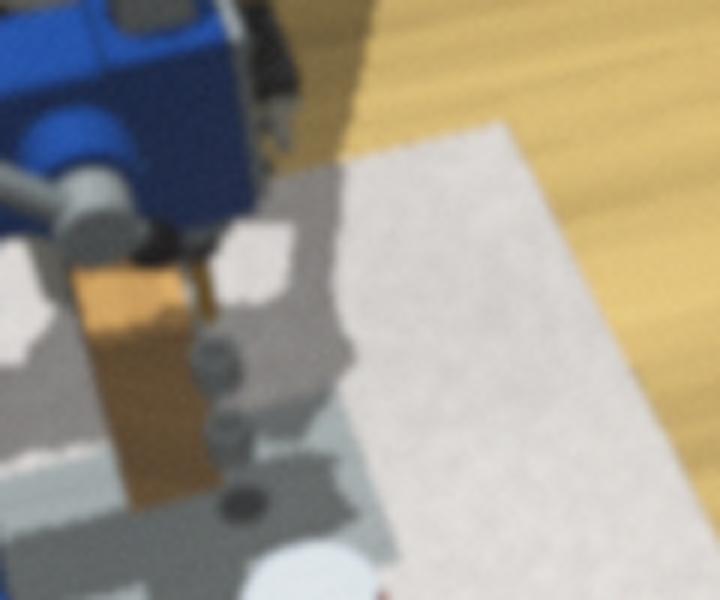

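The pin point is at crop (208,318), the upper knuckle body is centred at (217,365) and the lower at (231,437). I'll turn these into horizontal offsets at their known heights, and use gradients for subpixel edges.

Run:
```python
from meas import *
s=grab("scene")
f=lambda X,Y:((X+.5)/6-.5+190,(Y+.5)/6-.5+190)
for n,p,z in(("tip",f(208,318),136),("up",f(217,365),110),("low",f(231,437),64)): print(n,p,onz(s,*p,z))
for z in(136,120,110,100,74,64,54,18): print(z,(proj(s,[602.3,-87.5,z])-190)*6)
c=cv2.resize(s["color"][225:275,212:242,::-1],None,fx=12,fy=12,interpolation=cv2.INTER_CUBIC)
c=cv2.normalize(c,None,0,255,cv2.NORM_MINMAX); cv2.imwrite("pics/s4.png",c)
```

```text
tip (224.25, 242.58333333333334) [598.61862962 -88.33269865 136.        ]
up (225.75, 250.41666666666666) [601.87369431 -88.33142704 110.        ]
low (228.08333333333334, 262.4166666666667) [602.24527951 -88.01540049  64.        ]
136 [208.80796592 320.55185311]
120 [213.586696   346.63909902]
110 [216.52935013 362.70314544]
100 [219.4388061  378.58596202]
74 [226.85199743 419.05481928]
64 [229.64647718 434.30997683]
54 [232.41022778 449.397383  ]
18 [242.11297471 502.36500014]
```

View pics/s4.png

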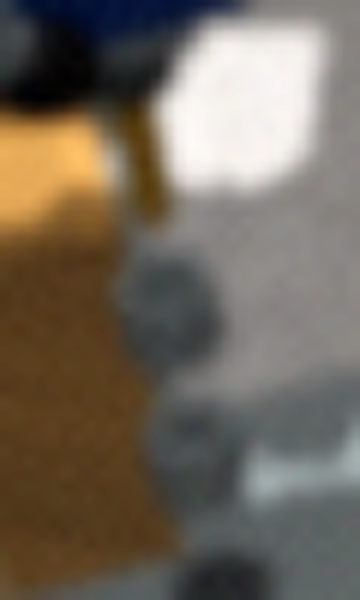

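Knuckles and pin sit on the same vertical in the scene view, within about 0.5 px: tip (224.2,243.0), upper knuckle (225.5,250.4), lower (227.6,262.5), all shifted equally against the model. Release, back off to above the flap, and check from the top camera.

Run:
```python
from meas import *
manip.command_gripper(80)
p=manip.get_obs()["tool_pos"]
manip.movel([p[0],p[1],260],vel=200)
c=np.array([502.5,350.]); ya=np.radians(-18.2)
R=lambda a:np.array([[np.cos(a),-np.sin(a)],[np.sin(a),np.cos(a)]])
g=c+R(ya)@[0,10]
best=None
for k in(0,np.pi):
    j1=manip.solve_ik([*g,200],q_down(ya+k)); print(k,j1)
    if j1 is not None and(best is None or abs(j1[5])<abs(best[0])): best=(j1[5],k)
print(best); manip.move_pose([*g,260],q_down(ya+best[1]))
o=manip.get_obs();print(o["time"],o["tool_pos"])
t=grab("top");s=grab("scene")
for n,f,lo,hi,box,z in(("jambtop",t,(5,70,95),(30,255,255),(362,150,450,230),128),("flap s",s,(45,60,90),(95,255,255),(325,195,392,232),74)):
    m=cv2.inRange(f["hsv"],lo,hi); b=blob(m,box);print(n,rectworld(f,m,box,z), cv2.boundingRect(b),cv2.contourArea(b))
crop(t,350,125,480,245,6,"t5.png")
```

```text
0 [ 5.76958266e-01  3.26837323e-03  1.58939008e+00 -4.44089210e-16
  1.54893420e+00  8.94608190e-01]
3.141592653589793 [ 5.76958266e-01  3.26837323e-03  1.58939008e+00 -4.44089210e-16
  1.54893420e+00 -2.24698446e+00]
(np.float64(0.8946081895891442), 0)
13.8417 [505.79662582 359.13975308 259.93741557]
jambtop ((517.2235107421875, -118.18177032470703), (132.00750732421875, 42.922607421875), 1.878605842590332) (417, 173, 14, 40) 463.0
flap s ((485.43621826171875, 311.47760009765625), (48.5904541015625, 20.67354965209961), 70.87152099609375) (338, 203, 16, 5) 35.5
```

View pics/t5.png

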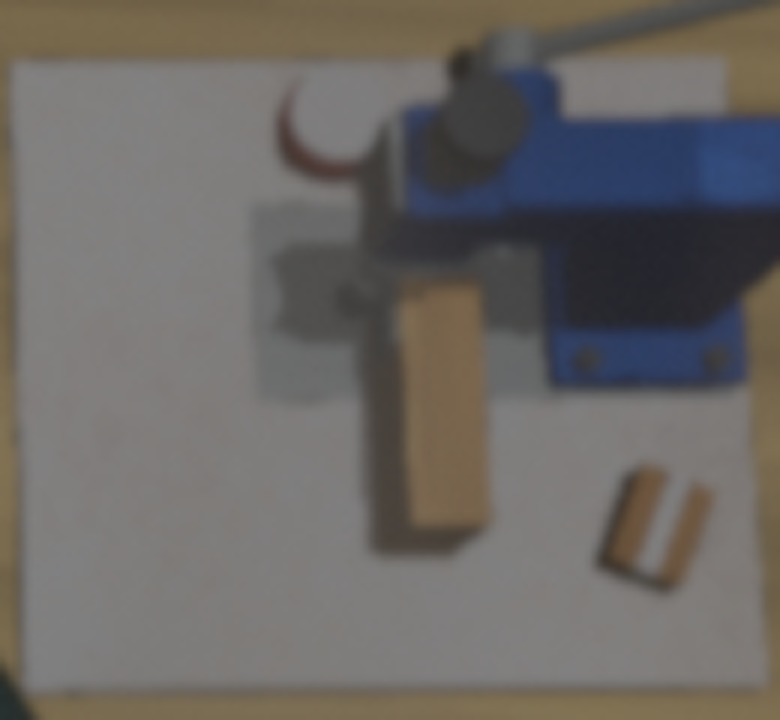

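The jamb stands alone with its wood centre at about (519.4,-118.1), yaw about 2°, so its bore is at about (602.3,-87.4), against a pin estimate of (602.5,-88). The carton and tin are untouched. Now the flap.

Run:
```python
from meas import *
R=lambda a:np.array([[np.cos(a),-np.sin(a)],[np.sin(a),np.cos(a)]])
p=manip.get_obs()["tool_pos"]
manip.movel([505.6,359.5,31],vel=150)
manip.command_gripper(25,force=40)
o=manip.get_obs();print(o["time"],o["tool_pos"],o["force"],o["gripper_width"],o["gripper_force"])
manip.movel([505.6,359.5,81],vel=80)
y=np.radians(2.2); bore=np.array([602.3,-87.4])
g=bore+R(y)@[22.5,109+90]
manip.movel([*g,81],vel=120,attitude=q_down(y))
manip.pause(.3)
o=manip.get_obs();print(o["time"],g,o["tool_pos"],o["force"],o["gripper_width"],o["gripper_force"])
s=grab("scene");t=grab("top"); crop(s,200,160,340,280,5.5,"s6.png"); cv2.imwrite("pics/t6.png",t["color"][:,:,::-1])
fb=g-R(y)@[22.5,109]
for n,P in(("fb top",[*fb,97]),("fb",[*fb,87]),("fb bot",[*fb,77]),("jup",[*bore,110]),("jlow",[*bore,64])): print(n,(proj(s,P)-[200,160]+.5)*5.5-.5, proj(t,P))
m=cv2.inRange(t["hsv"],(45,60,70),(95,255,255)); b=blob(m,(330,100,400,215)); print(rectworld(t,m,(330,100,400,215),124),cv2.boundingRect(b))
```

```text
16.3917 [505.42223327 359.59568152  30.99770221] [-3.11729937  1.40849241  1.06611837] 34.86244746522089 39.86361801624298
19.875 [617.14424161 112.31704607] [617.14527783 112.4297985   81.05286236] [-0.21937116 -1.06108891 -2.735454  ] 34.91332238530038 39.861552715301514
fb top [327.32895652 471.61096323] [385.80080989 169.49402622]
fb [328.92057156 485.87148246] [385.41590551 170.24101494]
fb bot [330.49488301 499.97696525] [385.03521726 170.97982139]
jup [145.94091305 499.67978284] [412.97886217 168.49412812]
jlow [157.95942231 565.31900002] [410.55140807 171.91114307]
((623.6654052734375, 35.62165451049805), (21.96660041809082, 10.521770477294922), 9.951604843139648) (375, 157, 5, 7)
```

View pics/s6.png

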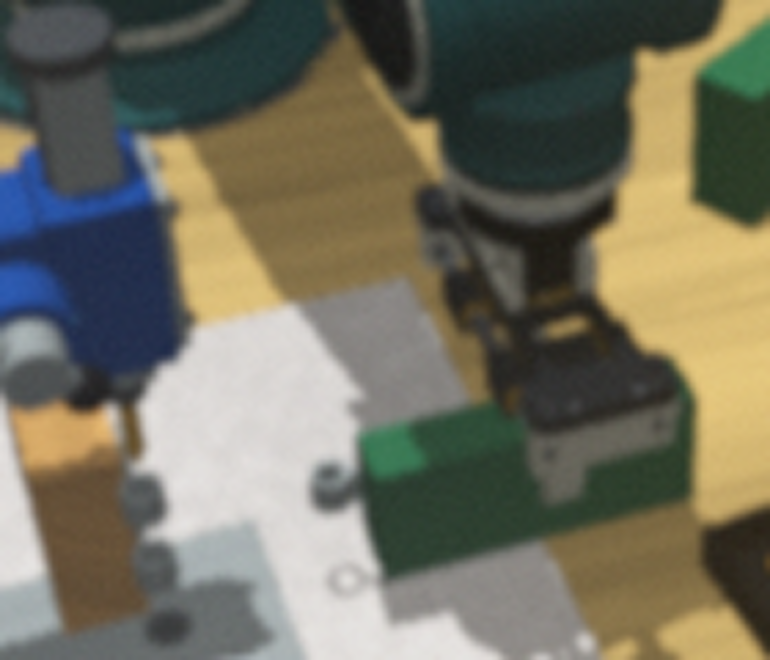

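Flap knuckle is centred at crop (334,486) against a predicted (329,486), and the jamb knuckles at (144,500) and (156,567) against (146,500) and (158,565). So the heights are right and the flap sits about 3 mm further +y relative to the jamb. I'll go in level with that correction.

Run:
```python
from meas import *
R=lambda a:np.array([[np.cos(a),-np.sin(a)],[np.sin(a),np.cos(a)]])
y=np.radians(2.2); bore=np.array([602.3,-87.4])
for d,v in((30,80),(10,30),(-2.5,20)):
    g=bore+R(y)@[22.5,109+d]
    manip.movel([*g,81],vel=v); o=manip.get_obs();print(o["time"],g,o["tool_pos"],o["force"])
    if abs(o["force"][:2]).max()>12: break
manip.pause(.3); o=manip.get_obs();print(o["time"],o["force"],o["gripper_force"])
s=grab("scene")
c=cv2.resize(s["color"][225:285,205:265,::-1],None,fx=10,fy=10,interpolation=cv2.INTER_CUBIC)
cv2.imwrite("pics/s7.png",cv2.normalize(c,None,0,255,cv2.NORM_MINMAX))
for z in(136,120,110,97,87,77,64,54): print(z,(proj(s,[*bore,z])-[205,225]+.5)*10-.5)
```

```text
20.875 [619.44751016  52.36127109] [619.46510121  52.548262    81.01126359] [-0.39454411  0.651728   -2.91666188]
21.6917 [620.21526634  32.37601276] [620.22765359  32.39950176  81.01619649] [-0.38150687 -0.23760759 -3.23986756]
22.4667 [620.69511395  19.8852263 ] [620.70904774  19.87471175  81.01246894] [-0.03767598  1.07853635 -2.05074697]
22.7667 [-0.23688344 -0.47377957 -2.67040894] 39.8614776134491
136 [202.89315693 188.66610899]
120 [210.85403893 232.14455144]
110 [215.75620555 258.91778698]
97 [222.04648321 293.27220587]
87 [226.82284009 319.35833017]
77 [231.54600298 345.15393494]
64 [237.60804057 378.26181822]
54 [242.212179   403.40736964]
```

View pics/s7.png

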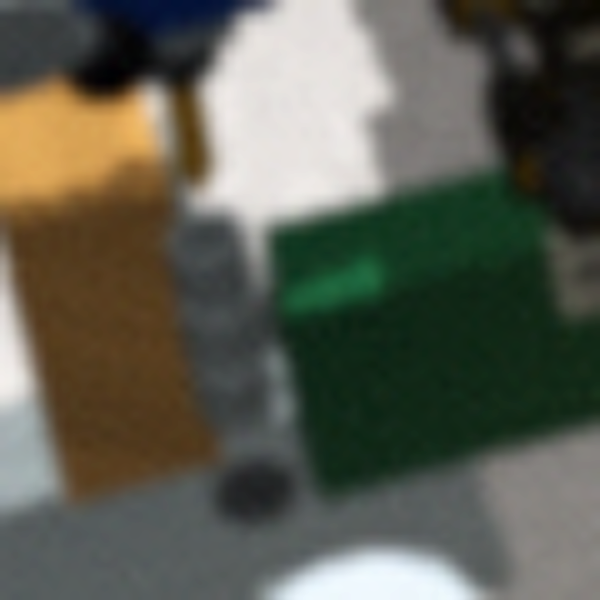

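The flap knuckle sits between the jamb's two with no contact force. The three tubes form one column: upper (210,258), middle about (228,325), lower about (237,385). I'll check colinearity numerically along the tube rows.

Run:
```python
from meas import *
f=[grab("scene")["color"].astype(float) for _ in range(8)]; s=grab("scene"); I=np.mean(f,0).astype(np.float32)
bore=[602.3,-87.4]; L=np.arange(-8,8.01,.1).astype(np.float32)
for z in range(52,122,4):
    u,v=proj(s,[*bore,z])
    P=cv2.remap(I,(u+L)[None],np.full((1,len(L)),v,np.float32),cv2.INTER_CUBIC)[0]
    rb=P[:,0]-P[:,2]; g=P.sum(1)/3
    d=np.gradient(rb); i=np.argmin(d[20:85])+20
    dg=np.gradient(g); j=np.argmax(dg[85:140])+85
    print(z,"left",round(float(L[i]),1),"right",round(float(L[j]),1), np.round(g[30:135:10]).astype(int))
```

```text
Traceback (most recent call last):
cv2.error: OpenCV(4.12.0) /io/opencv/modules/imgproc/src/imgwarp.cpp:1821: error: (-215:Assertion failed) ((map1.type() == CV_32FC2 || map1.type() == CV_16SC2) && map2.empty()) || (map1.type() == CV_32FC1 && map2.type() == CV_32FC1) in function 'remap'
```

Run:
```python
from meas import *
f=[grab("scene")["color"].astype(float) for _ in range(8)]; s=grab("scene"); I=np.mean(f,0).astype(np.float32)
bore=[602.3,-87.4]; L=np.arange(-8,8.01,.1).astype(np.float32)
for z in range(52,122,4):
    u,v=proj(s,[*bore,z])
    P=cv2.remap(I,(u+L)[None].astype(np.float32),np.full((1,len(L)),v,np.float32),cv2.INTER_CUBIC)[0]
    rb=P[:,0]-P[:,2]; g=P.sum(1)/3
    d=np.gradient(rb); i=np.argmin(d[20:85])+20
    dg=np.gradient(g); j=np.argmax(dg[85:140])+85
    print(z,"left",round(float(L[i]),1),"right",round(float(L[j]),1), np.round(g[30:135:10]).astype(int))
```

```text
52 left -5.0 right 2.4 [ 71  73  75  76  77  77  76  87 112 122  97]
56 left -4.7 right 2.4 [ 72  74  76  78  79  78  75  81 104 119  99]
60 left -4.6 right 2.8 [ 74  76  81  84  85  83  79  80  96 108  92]
64 left -4.3 right 2.8 [ 75  79  84  88  89  88  84  84  98 109  90]
68 left -5.2 right 3.2 [ 76  78  82  85  85  84  85  88 103 117  95]
72 left -4.8 right 3.2 [ 74  76  77  78  79  78  80  82  99 113  92]
76 left -4.8 right 3.3 [73 73 75 76 77 76 75 77 86 93 78]
80 left -4.7 right 2.8 [73 74 76 78 78 78 75 73 76 75 63]
84 left -5.3 right 3.0 [76 79 82 84 85 84 80 74 73 69 58]
88 left -5.2 right 5.9 [79 83 85 87 89 87 84 80 76 69 61]
92 left -5.1 right 5.8 [79 82 82 83 83 82 82 83 82 75 64]
96 left -4.8 right 2.4 [74 77 78 77 77 78 77 82 92 90 73]
100 left -4.6 right 2.5 [ 73  73  75  76  77  76  73  80 100 106  87]
104 left -4.5 right 2.6 [ 73  74  76  79  79  78  74  80 102 117 100]
108 left -5.3 right 3.1 [ 74  80  84  86  87  84  80  82 108 129 108]
112 left -5.1 right 2.9 [ 78  84  88  86  86  87  85  88 117 145 120]
116 left -4.8 right 3.0 [ 81  88  86  81  80  81  84  91 124 156 135]
120 left -4.5 right 2.5 [ 78  86  88  83  79  79  82  97 133 166 157]
```

All three tubes show the same shading peak (-1.0 px) and left edges that agree within about 0.3 px, which is under 1 mm. Their height bands are evenly spaced at z 64, 86 and 108. No contact force, grip 40 N. Handing in.

```bash
python3 -c "
from rig import manip
print(manip.hand_in())"
```

```text
the job is handed in; nothing more can be done
None
```

The job is handed in: the jamb's hole measured about 1–2 mm from the pin's axis with the block let go. The flap is held at 40 N with its knuckle level between the jamb's and lined up to about 1 mm sideways, with no noticeable contact; the tin, carton and tray were not touched, and no verdict came back.

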